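Seat the calibration carrier and hold the enabling switch at half travel

TASK

Set the calibration carrier (the aluminium block with the finger rib) into the rectangular recess of the setting nest and press it fully home, so that its aluminium top is flush with the nest's top face, and let go of it. Only then press down the plunger of the enabling switch by 12 mm, half of its 24 mm travel, never near the bottom, and finish while still holding it there. Leave everything else on the bench where it is.

Things in the scene. Friction and masses are not known exactly. Their poses are not given: they have to be found in the camera images.
- carrier: Calibration carrier, loose, 0.11-0.22 kg: aluminium block 60 (x) x 40 (y) x 20 mm high, glass strips on its top, with a black finger rib in the middle, 36 long (x) x 14 wide (y), rising 26 mm above the block (46 mm in all). Starts upright on the bench. Origin: centre of the underside; z up, x along the long side. A half turn about z makes no difference in the nest.
- carrier_grip (a point): Centre of the top face of the carrier's rib, 46 mm above the carrier's underside.
- nest: Setting nest, fixed to the bench: dark steel block 130 (x) x 110 (y) x 50 mm high; in the middle of its top a recess 64 (x) x 44 (y) mm with a 3 mm lead-in chamfer; on its +y side a micrometer barrel (24 mm thick, 25 mm above the bench) sticks out 44 mm. Origin: centre of the underside, z up; the recess's long side lies along x.
- nest_mouth (a point): Centre of the recess's mouth, level with the nest's top face, 50 mm above the bench. Axes as the nest.
- nest_pad (a joint): Travel of the grey floor pad of the recess, m: 0 up (floor 12 mm below the mouth), 0.008 at the bottom stop (floor 20 mm below the mouth, the carrier's block then flush). Starts at 0 to 0.003. No spring: it slides only when pushed with about 12 N and stays where it is left, so a carrier merely placed in the nest stands 5 to 8 mm proud.
- plunger (a joint): Travel of the switch's plunger, m: 0 released, grows as it is pressed down, 0.024 at the bottom. A spring returns it: about 3 N starts it, about 7 N holds it at 0.012, about 11 N at 0.024.
- plunger_top (a point): Centre of the flat top of the plunger's head, 85 mm above the bench when released, moving straight down as it is pressed. The head is a round black disc, 48 mm across, 14 mm thick, on a steel stem.
- switch: Enabling switch, fixed to the bench: grey housing 96 (x) x 86 (y) x 45 mm high with the plunger standing up from its middle. Origin: centre of the underside.
- blank: Bystander: plain steel block 60 x 40 x 20 mm without a rib; origin at the centre of its underside.
- setting_ring: Bystander: steel ring lying flat, 56 mm outside, 32 mm hole, 18 mm high; origin at the centre of its underside.
- loupe: Bystander: black magnifier standing upright, 38 mm across, 40 mm high; origin at the centre of its underside.
- case: Bystander: closed wooden case 95 x 125 x 36 mm; origin at the centre of its underside.
- strip: Bystander: flat orange plastic strip 30 x 180 x 5 mm; origin at the centre of its underside.
- bar: Bystander: white plastic bar 45 x 200 x 35 mm; origin at the centre of its underside.
- mouse: Bystander: black computer mouse 105 x 60 x 30 mm on a thin green mat; origin at the centre of its underside.
There are look-alikes about, which are no part of the job. What is meant by the carrier is not turquoise, and is the smaller of those in its own colour.

How it is judged:
On the way:
1. the carrier is pressed flush into the nest and let go, the plunger still released (z of carrier in the frame of nest_mouth below -0.0172 m and horizontal distance between carrier and nest_mouth below 0.005 m and angle between the x axis of carrier and the x axis of nest, either way round below 0.12 rad and angle between carrier's own z axis and vertical below 0.06 rad and contact force between the fingers and carrier below 0.3 N and value of joint plunger below 0.004 m), for 0.2 s.
At the end, for the whole second after the job is handed in: The carrier lies in the nest's recess, its aluminium top flush with the nest's top face (not more than 2.8 mm proud), untouched; the robot holds the plunger 12 mm down (9 to 15 mm) by its own push (over 3 N) through the last second (z of carrier in the frame of nest_mouth below -0.0172 m and horizontal distance between carrier and nest_mouth below 0.005 m and angle between the x axis of carrier and the x axis of nest, either way round below 0.12 rad and angle between carrier's own z axis and vertical below 0.06 rad and linear speed of carrier below 0.02 m/s and contact force between each of the arm, the fingers and carrier below 0.5 N and value of joint plunger between 0.009 and 0.015 m and contact force between any of the fingers, the arm and plunger above 3 N); the arm keeps its last pose, push and grip.
It fails at once if the plunger is pressed deeper than 20 mm (near the bottom) (value of joint plunger above 0.02 m).
It fails at once if the plunger is pressed before the carrier is home in the nest (value of joint plunger above 0.006 m and not (z of carrier in the frame of nest_mouth below -0.0172 m and horizontal distance between carrier and nest_mouth below 0.005 m and angle between the x axis of carrier and the x axis of nest, either way round below 0.12 rad and angle between carrier's own z axis and vertical below 0.06 rad)).
It fails at once if something else on the bench is shifted by more than 20 mm (distance of any of blank, setting_ring, loupe, case, strip, bar, mouse from where it was at the start of the episode above 0.02 m).
It also fails if it takes over 54 s, if anything falls off the work surface, if the arm or the gripper's body presses on something with over 40 N, if the wrist force passes 120 N, or if a joint passes its speed limit or range.

ROBOT

A 7-joint arm with a two-finger parallel gripper is mounted at the origin on the work surface. World frame = base frame: x ahead of the robot, y to its left, z up, the work surface at z = 0. Lengths are in m, angles in rad, forces in N, time in s.
With the tool pointing down it reaches from about 0.425 to 0.875 m from the base axis. Payload 4.7 kg.
Tool frame: the origin (TCP) lies between the finger pads; the fingertips stand 14 mm ahead of it and the grasp point (between the pads) lies 5 mm behind it; z points along the fingers, y is the line along which they close (so a half turn about z gives the same grasp; the last joint's range is limited). The gripper opens to 87 mm and grips with 3 to 60 N. Pads are 19 mm wide; open, the fingers measure 117 mm over their backs; the gripper's body (75 mm by 190 mm) begins 51 mm behind the grasp point.
Start: joints at [1.21, 0.321, -0.07, 1.45, 0.023, 1.371, -0.057], TCP at [0.238, -0.605, 0.237] pointing down, gripper open.
Joint ranges: [-2.86, 2.86], [-0.3, 2.09], [-1.38, 1.24], [0.06, 2.45], [-1.56, 4.7], [0.09, 2.05], [-2.69, 2.69]. Speed limits (rad/s): [2.57, 2.57, 3.14, 3.14, 3.14, 3.14, 3.14].

INTERFACE

Orientations are given as a rotation vector (axis times angle).
In Python, from bench import ctrl gives the robot as it stands.
- The arm moves only by the tool step_arm, never from a script. Its argument "commands" is a list of rows, each an object with "travel": the shift along the tool's x, y, z in m, a list of three; "turn": the turn, a rotation vector about the tool's x, y, z in degrees, a list of three. A call has 1 to 5 rows; each row is the pose to reach, as a shift and turn from the pose commanded when the call began, along the tool's axes at that moment; what a row does not reach only later rows make up. A row lasts 1/10 s, in which the tool goes at most 50 mm and 8.59 degrees, less where a joint would pass 70% of its speed; a pose out of reach is approached as far as the arm can. A call with a gripper value outside its range is refused whole. "gripper" is the opening, from 0 (shut) to 1 (fully open), set as the call begins (left out, the last holds). The fingers move at their own pace and stop on an object; "force" is the grip in N (left out, the last holds). Time passes only in rows, so rows that repeat a pose let the fingers close. It gives the time, the measured TCP pose, the force, the opening and the grip force at its end, in the units of the state.
- ctrl.get_state(): the state, without advancing time (a new reading comes with each control period).
- ctrl.get_image(name): name is "side" or "top" or "wrist"; returns the picture (420x560x3 uint8, red, green, blue); there is no depth.
- ctrl.camera_model(name): a dict with "fx", "fy", "cx", "cy" (pixels), "R" (3x3) and "t" (3): a world point X has camera coordinates R X + t; the wrist camera has in their place "T_tool_cam" (4x4, takes a point from camera to tool coordinates, whose origin is the TCP and whose axes are the flange's). Camera axes: x right, y down, z forward; pixel columns grow to the right and rows downward; lengths in m; the calibration is good to about 2 mm. A picture is of the moment at which its call begins: read the wrist's pose just before it. camera_model takes no time and is no camera call.
- ctrl.close_job(): hands the job in; it is judged then, once.
The state is a dict: "time": time; "joint_positions": joint angles; "qd": joint speeds; "joint_torque": joint torques, N m; "position": TCP position; "tool_rot": TCP orientation; "ft_force": force on the tool from outside, world axes, zero at the start; "torque": the same for the moment, N m; "grip_width": opening from 0.0 (shut) to 1.0 (fully open); "grip_force": force on a finger pad.
Only numpy, scipy, OpenCV 4.12 (cv2) and the standard library are available. Lean on these libraries where they do the work, as an engineer would, in place of code of your own. Each camera call takes 0.05 s, during which the arm holds its last target. There are 200 camera calls.

## Working session

There is one attempt and no reset: what is moved stays moved. The work goes in short steps, Python scripts to look and compute and a tool call to move; the robot and the scene stay as the last step left them, time stands still between calls to the robot, and variables do not carry over. Pictures are saved under pics/ and viewed, at most 10 in all, crops included, and the job is handed in when it is done.

Besides the shell and the picture viewer there is one more tool, called after "Call:" by a JSON object that holds its "method" and its "body". step_arm: Moves the arm, as the interface text tells. Its arguments: {"type":"object","properties":{"commands":{"type":"array"},"gripper":{"type":"number"},"force":{"type":"number"}},"required":["commands"]}

```bash
mkdir -p pics; cat > h.py <<'E'
import numpy as np, cv2
from bench import ctrl
from scipy.spatial.transform import Rotation as Ro
def ray(name,uv,z,st=None):
    m=ctrl.camera_model(name); d=np.array([(uv[0]-m["cx"])/m["fx"],(uv[1]-m["cy"])/m["fy"],1.])
    if "R" in m:
        R=np.array(m["R"]);o=-R.T@np.array(m["t"]);w=R.T@d
    else:
        st=st or ctrl.get_state(); T=np.array(m["T_tool_cam"]);A=Ro.from_rotvec(st["tool_rot"]).as_matrix()
        o=A@T[:3,3]+np.array(st["position"]);w=A@T[:3,:3]@d
    return o+w*(z-o[2])/w[2]
def save(name,f,img,s=1):
    cv2.imwrite(f,cv2.resize(img,None,fx=s,fy=s,interpolation=cv2.INTER_CUBIC)[:,:,::-1])
E
python3 - <<'E'
from h import *
s=ctrl.get_state();print(s)
for n in["top","side"]:
    im=ctrl.get_image(n);np.save(n+".npy",im);save(n,f"pics/{n}0.png",im,1.42)
    m=ctrl.camera_model(n);print(n,m)
print(ctrl.camera_model("wrist"))
E
```

```text
{'time': 0.0, 'joint_positions': array([ 1.21010035,  0.32183447, -0.070098  ,  1.45166734,  0.02262319,
        1.37079564, -0.0568982 ]), 'qd': array([ 4.76105681e-04,  4.38976761e-04, -1.19927313e-04, -1.16205970e-03,
       -7.55349151e-05, -2.28664387e-04, -3.00778126e-05]), 'joint_torque': array([ 5.74469232e-04, -4.91284740e+01, -4.03621383e-01, -3.12527883e+01,
       -6.39656698e-02,  4.37753170e-02,  1.75606178e-04]), 'position': array([ 0.23771683, -0.60440864,  0.235458  ]), 'tool_rot': array([-3.08474995e+00, -5.85018296e-01,  7.39289428e-04]), 'ft_force': array([ 0.19345592,  0.05136588, -0.02862473]), 'torque': array([-0.00227039,  0.01479178,  0.00838666]), 'grip_force': 0.0, 'grip_width': 0.9960501531840084}
top {'fx': 404.44332107778706, 'fy': 404.44332107778706, 'cx': 281.2149855199892, 'cy': 202.02249574288544, 'R': array([[ 2.06205227e-03, -9.99662821e-01, -2.58842207e-02],
       [-9.94939314e-01,  5.49315514e-04, -1.00476163e-01],
       [ 1.00456503e-01,  2.59604159e-02, -9.94602709e-01]]), 't': array([-0.00619529,  0.59366858,  0.89502777])}
side {'fx': 436.85182543374776, 'fy': 436.85182543374776, 'cx': 276.10018495434446, 'cy': 203.08084388472886, 'R': array([[ 0.9964609 , -0.08286109,  0.01413235],
       [-0.05282247, -0.74805362, -0.66153274],
       [ 0.06538708,  0.658445  , -0.74978311]]), 't': array([-0.56653107,  0.05266834,  1.10238322])}
{'fx': 351.45961135599765, 'fy': 351.45961135599765, 'cx': 277.9670617128021, 'cy': 208.2225639777543, 'T_tool_cam': array([[ 6.01118716e-05, -9.68620344e-01, -2.48545015e-01,
         6.85486227e-02],
       [ 9.99999448e-01,  3.18990624e-04, -1.00130340e-03,
         8.48161881e-05],
       [ 1.04916638e-03, -2.48544818e-01,  9.68619829e-01,
        -1.47812386e-01],
       [ 0.00000000e+00,  0.00000000e+00,  0.00000000e+00,
         1.00000000e+00]])}
```

View pics/top0.png

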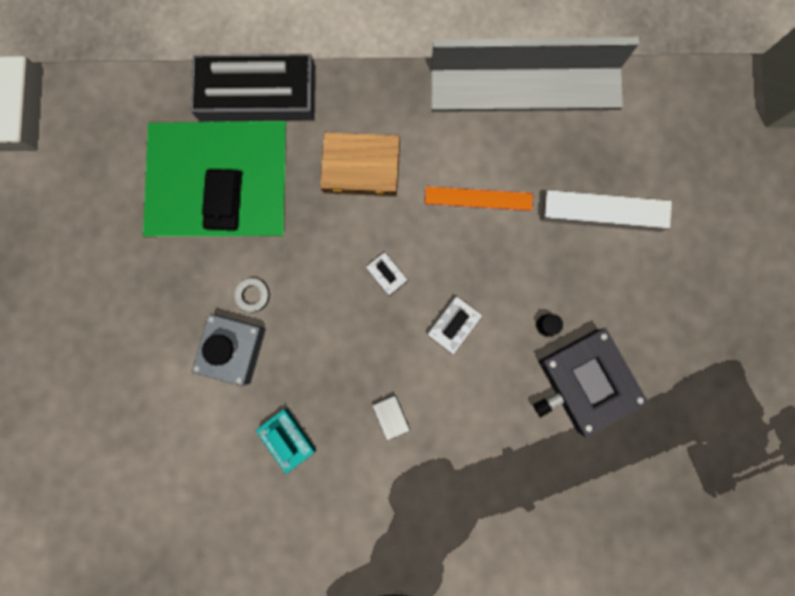

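View pics/side0.png

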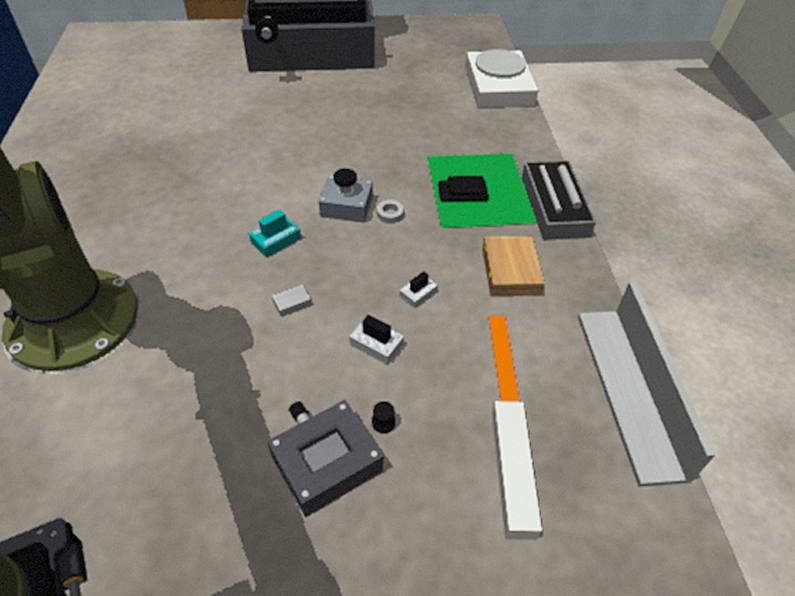

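The top view (pixels in the enlarged picture) has four possible carriers:
- a small silver block with a rib at (386,273)
- a larger silver block with a rib at (455,324)
- the blank, with no rib, at (391,417)
- a turquoise block at (286,440)

The small silver one fits the description. The nest is at (593,381), with its barrel to the lower left at (545,406). The switch head is at (217,350). Next I'll check these in one close crop.

```bash
python3 - <<'E'
from h import *
im=np.load("top.npy")
c=lambda u,v,w,h:cv2.resize(im[v:v+h,u:u+w],(w*4,h*4),interpolation=cv2.INTER_CUBIC)
a=c(250,170,100,70);b=c(372,225,90,85);d=c(130,215,60,60)
H=np.zeros((600,800,3),np.uint8)
H[:280,:400]=a;H[:340,400:760]=b;H[340:580,:240]=d
cv2.imwrite("pics/crop.png",H[:,:,::-1])
for n,uv,z in [("small",(386,273),.046),("big",(455,324),.046),("nest",(593,381),.05),("head",(217,350),.085),("blank",(391,417),.02)]:
    print(n,ray("top",np.array(uv)/1.42,z).round(3))
E
```

```text
small [0.614 0.015 0.046]
big [ 0.533 -0.094  0.046]
nest [ 0.446 -0.304  0.05 ]
head [0.492 0.268 0.085]
blank [0.386 0.007 0.02 ]
```

View pics/crop.png

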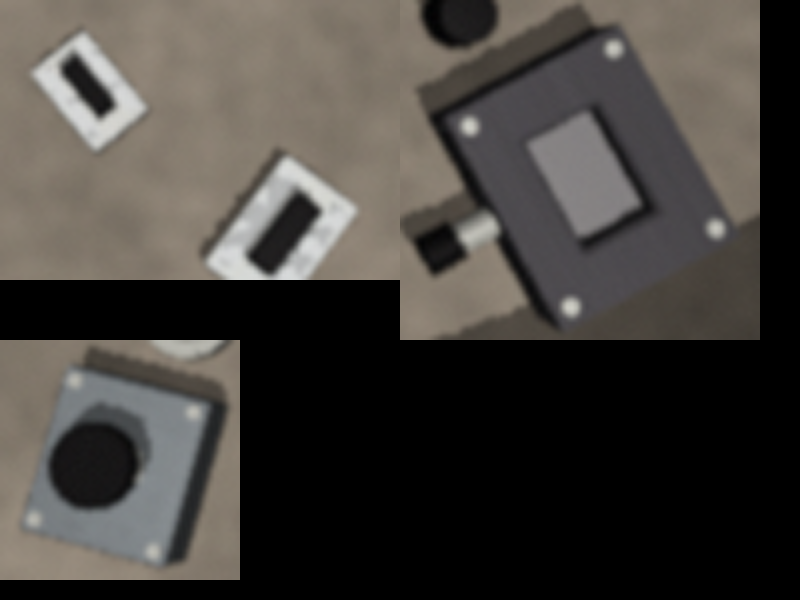

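The crop shows a small silver carrier with a black rib (rib centre about (88,84)), clearly smaller than the second ribbed block. The nest's bolts are at (470,126), (614,49), (716,229) and (571,307). The switch's disc is centred at (94,465).

```bash
python3 - <<'E'
from h import *
P=lambda U,V,o,z:ray("top",((U+.5)/4-.5+o[0],(V+.5)/4-.5+o[1]),z)[:2]
A=(250,170);B=(272,225);D=(130,130)
cr=[P(*p,A,.02) for p in[(82,30),(30,72),(98,152),(150,108)]]
rb=[P(*p,A,.046) for p in[(75,50),(60,68),(98,118),(118,102)]]
print("rib c",np.mean(rb,0),"block c",np.mean(cr,0))
L=np.linalg.norm
print("sides",[L(cr[i]-cr[i-1]).round(4) for i in range(4)],[L(rb[i]-rb[i-1]).round(4) for i in range(4)])
an=lambda v:np.degrees(np.arctan2(v[1],v[0]))
print("carrier long ang",an(cr[2]-cr[1]),an(cr[3]-cr[0]),an(rb[2]-rb[1]))
bo=[P(*p,B,.05) for p in[(470,126),(614,49),(716,229),(571,307)]]
re=[P(*p,B,.05) for p in[(527,143),(600,103),(655,210),(582,248)]]
print("nest",np.mean(bo,0),np.mean(re,0),[L(bo[i]-bo[i-1]).round(4) for i in range(4)],[L(re[i]-re[i-1]).round(4) for i in range(4)])
print("nest x ang",an(bo[2]-bo[1]),an(bo[3]-bo[0]),an(re[2]-re[1]))
h=P(94,465,D,.085);print("head",h)
s=ctrl.get_state();R=Ro.from_rotvec(s["tool_rot"]).as_matrix();print("tool x ang",an(R[:,0]),"y",an(R[:,1]),R[:,2])
print(L(np.mean(rb,0)),L(np.mean(bo,0)),L(h))
E
```

```text
rib c [0.61762175 0.01567233] block c [0.61752807 0.01568362]
sides [np.float64(0.0605), np.float64(0.0389), np.float64(0.0613), np.float64(0.0394)] [np.float64(0.0383), np.float64(0.0133), np.float64(0.0357), np.float64(0.0144)]
carrier long ang -139.59419326168643 -139.10431195871237 -142.77943016677725
nest [ 0.44486749 -0.30879066] [ 0.44558702 -0.30795012] [np.float64(0.11), np.float64(0.0901), np.float64(0.11), np.float64(0.0897)] [np.float64(0.063), np.float64(0.0458), np.float64(0.064), np.float64(0.045)]
nest x ang -152.0404029399007 -151.840263430079 -154.3015422799362
head [0.49376466 0.26730652]
tool x ang 21.47796320907134 y -68.52204446812961 [-7.14017215e-04  1.60630507e-03 -9.99998455e-01]
0.6178205602283454 0.5415337107419771 0.5614769075565977
```

```bash
cat >> h.py <<'E'
def plan(x,y,z,ang=None):
    s=ctrl.get_state();R=Ro.from_rotvec(s["tool_rot"]).as_matrix()
    print("t",round(s["time"],2),"pos",s["position"].round(4),"F",s["ft_force"].round(1),"g",round(s["grip_width"],3),round(s["grip_force"],1))
    T=R if ang is None else np.c_[[np.cos(ang:=np.radians(ang)),np.sin(ang),0],[np.sin(ang),-np.cos(ang),0],[0,0,-1]]
    print("travel",(R.T@(np.array([x,y,z])-s["position"])).round(4),"turn",np.degrees(Ro.from_matrix(R.T@T).as_rotvec()).round(2))
E
python3 -c "
from h import *
plan(.6175,.0157,.15,40)"
```

```text
t 0.1 pos [ 0.2377 -0.6044  0.2356] F [ 0.8 -0.1 -1. ] g 1.0 0.0
travel [ 0.5805 -0.4379  0.0863] turn [-1.000e-01 -1.000e-02 -1.852e+01]
```

Call:
{"method": "step_arm", "body": {"commands": [{"travel":[0.58,-0.438,0.086],"turn":[-0.1,0,-18.5]},{"travel":[0.58,-0.438,0.086],"turn":[-0.1,0,-18.5]},{"travel":[0.58,-0.438,0.086],"turn":[-0.1,0,-18.5]},{"travel":[0.58,-0.438,0.086],"turn":[-0.1,0,-18.5]},{"travel":[0.58,-0.438,0.086],"turn":[-0.1,0,-18.5]}], "gripper": 1}}

```text
time: 0.6
position: [0.368, -0.3912, 0.2066]
tool_rot: [2.951, 1.073, 0.0]
ft_force: [0.8, -0.5, 0.3]
grip_width: 1.003
grip_force: 0.0
```

```bash
python3 -c "
from h import *
plan(.6175,.0157,.15,40)"
```

```text
t 0.6 pos [ 0.368  -0.3912  0.2066] F [ 0.8 -0.5  0.3] g 1.003 0.0
travel [ 0.4526 -0.1517  0.0562] turn [ 0.08  0.03 -0.04]
```

Call:
{"method": "step_arm", "body": {"commands": [{"travel":[0.453,-0.152,0.056],"turn":[0,0,0]},{"travel":[0.453,-0.152,0.056],"turn":[0,0,0]},{"travel":[0.453,-0.152,0.056],"turn":[0,0,0]},{"travel":[0.453,-0.152,0.056],"turn":[0,0,0]},{"travel":[0.453,-0.152,0.056],"turn":[0,0,0]}]}}

```text
time: 1.1
position: [0.4976, -0.1796, 0.1775]
tool_rot: [2.951, 1.073, 0.0]
ft_force: [2.0, -0.8, -0.8]
grip_width: 0.998
grip_force: 0.0
```

```bash
python3 -c "
from h import *
plan(.6175,.0157,.15,40)"
```

```text
t 1.1 pos [ 0.4976 -0.1796  0.1775] F [ 2.  -0.8 -0.8] g 0.998 0.0
travel [ 0.2173 -0.0728  0.0272] turn [ 0.11  0.04 -0.04]
```

Call:
{"method": "step_arm", "body": {"commands": [{"travel":[0.217,-0.073,0.027],"turn":[0,0,0]},{"travel":[0.217,-0.073,0.027],"turn":[0,0,0]},{"travel":[0.217,-0.073,0.027],"turn":[0,0,0]},{"travel":[0.217,-0.073,0.027],"turn":[0,0,0]},{"travel":[0.217,-0.073,0.027],"turn":[0,0,0]}]}}

```text
time: 1.6
position: [0.6173, 0.0187, 0.1499]
tool_rot: [-2.95, -1.08, -0.001]
ft_force: [-0.0, -0.0, 0.4]
grip_width: 1.0
grip_force: 0.0
```

Call:
{"method": "step_arm", "body": {"commands": [{"travel":[0,0,0],"turn":[0,0,0]}]}}

```text
time: 1.7
position: [0.6171, 0.0206, 0.1496]
tool_rot: [-2.945, -1.085, -0.001]
ft_force: [-0.5, 0.5, -0.1]
grip_width: 1.001
grip_force: 0.0
```

```bash
python3 -c "
from h import *
plan(.6175,.0157,.15,40)
im=ctrl.get_image('wrist');np.save('w1.npy',im);save('',  'pics/w1.png',im,1.42)"
```

```text
t 1.7 pos [0.6171 0.0206 0.1496] F [-0.5  0.5 -0.1] g 1.001 0.0
travel [-0.0029  0.004  -0.0004] turn [-0.13 -0.1   0.45]
```

View pics/w1.png

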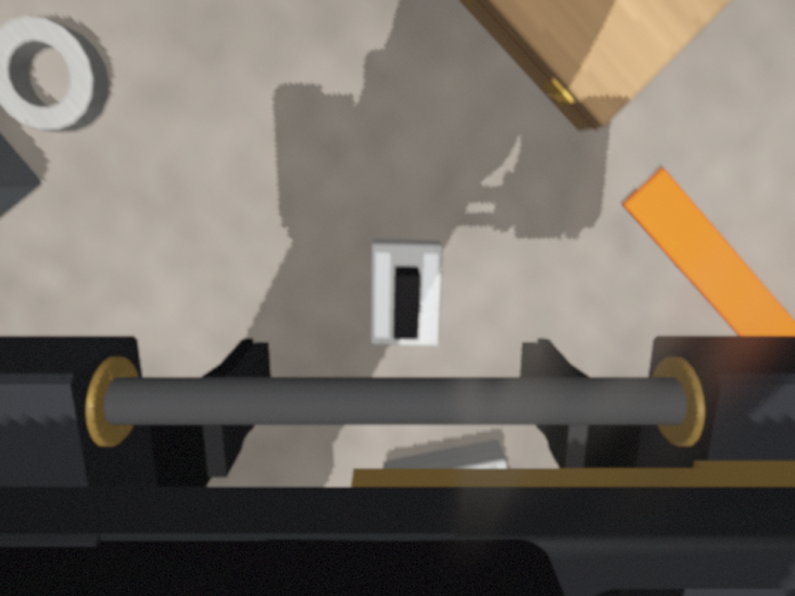

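The wrist picture shows the carrier aligned with the tool. Its block top has corners at about (373,244), (441,243), (438,345) and (373,343), and the rib is at about (407,302).

```bash
python3 - <<'E'
from h import *
q=[ray("wrist",np.array(p)/1.42,.02)[:2] for p in[(373,244),(441,243),(438,345),(373,343)]]
r=[ray("wrist",np.array(p)/1.42,.046)[:2] for p in[(395,267),(419,267),(419,338),(394,338)]]
an=lambda v:np.degrees(np.arctan2(v[1],v[0]))
L=np.linalg.norm
print(np.mean(q,0),np.mean(r,0),[L(q[i]-q[i-1]).round(4) for i in range(4)],[L(r[i]-r[i-1]).round(4) for i in range(4)],an(q[1]-q[2]),an(q[0]-q[3]))
plan(.6172,.0158,.0375,40)
E
```

```text
[0.61895028 0.01047023] [0.62050333 0.01215887] [np.float64(0.0586), np.float64(0.038), np.float64(0.0604), np.float64(0.0383)] [np.float64(0.0384), np.float64(0.0123), np.float64(0.0384), np.float64(0.0133)] 39.90916927046501 39.64350079099453
t 1.75 pos [0.6164 0.017  0.1497] F [ 0.2 -0.6  0.1] g 1.001 0.0
travel [-0.0002  0.0015  0.1122] turn [-0.04  0.03  0.26]
```

```bash
python3 -c "
from h import *
plan(.6184,.015,.0375,40)"
```

```text
t 1.75 pos [0.6164 0.017  0.1497] F [ 0.2 -0.6  0.1] g 1.001 0.0
travel [0.0002 0.0029 0.1122] turn [-0.04  0.03  0.26]
```

Call:
{"method": "step_arm", "body": {"commands": [{"travel":[0,0.003,0.05],"turn":[0,0,0.2]},{"travel":[0,0.003,0.085],"turn":[0,0,0.2]},{"travel":[0,0.003,0.105],"turn":[0,0,0.2]},{"travel":[0,0.003,0.11],"turn":[0,0,0.2]},{"travel":[0,0.003,0.111],"turn":[0,0,0.2]}]}}

```text
time: 2.25
position: [0.6181, 0.0098, 0.0394]
tool_rot: [2.953, 1.065, -0.002]
ft_force: [-0.3, -0.9, -0.5]
grip_width: 1.0
grip_force: 0.0
```

Call:
{"method": "step_arm", "body": {"commands": [{"travel":[0,0,0],"turn":[0,0,0]},{"travel":[0,0,0],"turn":[0,0,0]}]}}

```text
time: 2.45
position: [0.6199, 0.0111, 0.0415]
tool_rot: [2.952, 1.067, 0.005]
ft_force: [0.4, 0.2, -0.0]
grip_width: 0.997
grip_force: 0.0
```

```bash
python3 -c "
from h import *
plan(.6184,.015,.0375,40)"
```

```text
t 2.45 pos [0.6199 0.0111 0.0415] F [ 0.4  0.2 -0. ] g 0.997 0.0
travel [ 0.0014 -0.0039  0.004 ] turn [ 0.22 -0.1  -0.26]
```

Call:
{"method": "step_arm", "body": {"commands": [{"travel":[0.001,-0.003,0.001],"turn":[0,0,0]},{"travel":[0.001,-0.003,0.001],"turn":[0,0,0]},{"travel":[0.001,-0.003,0.001],"turn":[0,0,0]}]}}

```text
time: 2.75
position: [0.6176, 0.0146, 0.0391]
tool_rot: [2.952, 1.069, 0.001]
ft_force: [-0.5, 0.1, -0.4]
grip_width: 1.0
grip_force: 0.0
```

Call:
{"method": "step_arm", "body": {"commands": [{"travel":[0,0,0],"turn":[0,0,0]}]}}

```text
time: 2.85
position: [0.6176, 0.0144, 0.0388]
tool_rot: [2.952, 1.068, 0.001]
ft_force: [-0.7, -0.8, -0.0]
grip_width: 1.001
grip_force: 0.0
```

Call:
{"method": "step_arm", "body": {"commands": [{"travel":[0,0,0],"turn":[0,0,0]}]}}

```text
time: 2.95
position: [0.6175, 0.0143, 0.0387]
tool_rot: [2.952, 1.068, 0.001]
ft_force: [-0.7, -0.5, 0.2]
grip_width: 1.002
grip_force: 0.0
```

Call:
{"method": "step_arm", "body": {"commands": [{"travel":[0,0,0.002],"turn":[0,0,0]},{"travel":[0,0,0.002],"turn":[0,0,0]},{"travel":[0,0,0.002],"turn":[0,0,0]},{"travel":[0,0,0.002],"turn":[0,0,0]},{"travel":[0,0,0.002],"turn":[0,0,0]}], "gripper": 0, "force": 45}}

```text
time: 3.45
position: [0.6175, 0.0143, 0.0367]
tool_rot: [2.953, 1.068, 0.0]
ft_force: [-0.7, -0.2, 0.1]
grip_width: 0.627
grip_force: 0.0
```

Call:
{"method": "step_arm", "body": {"commands": [{"travel":[0,0,0],"turn":[0,0,0]},{"travel":[0,0,0],"turn":[0,0,0]},{"travel":[0,0,0],"turn":[0,0,0]}]}}

```text
time: 3.75
position: [0.6175, 0.0144, 0.0367]
tool_rot: [2.953, 1.068, 0.0]
ft_force: [0.1, 0.1, -0.3]
grip_width: 0.358
grip_force: 0.0
```

Call:
{"method": "step_arm", "body": {"commands": [{"travel":[0,0,0],"turn":[0,0,0]},{"travel":[0,0,0],"turn":[0,0,0]},{"travel":[0,0,0],"turn":[0,0,0]},{"travel":[0,0,0],"turn":[0,0,0]}]}}

```text
time: 4.15
position: [0.6175, 0.0143, 0.0367]
tool_rot: [2.953, 1.068, 0.001]
ft_force: [0.9, -0.3, -0.5]
grip_width: 0.159
grip_force: 45.0
```

Call:
{"method": "step_arm", "body": {"commands": [{"travel":[0,0,-0.02],"turn":[0,0,0]},{"travel":[0,0,-0.05],"turn":[0,0,0]},{"travel":[0,0,-0.1],"turn":[0,0,0]},{"travel":[0,0,-0.12],"turn":[0,0,0]},{"travel":[0,0,-0.12],"turn":[0,0,0]}]}}

```text
time: 4.65
position: [0.6196, 0.015, 0.1604]
tool_rot: [2.95, 1.067, 0.01]
ft_force: [0.1, 0.5, -2.8]
grip_width: 0.16
grip_force: 45.0
```

```bash
python3 -c "
from h import *
plan(.445,-.3083,.15,28)"
```

```text
t 4.65 pos [0.6196 0.015  0.1604] F [ 0.1  0.5 -2.8] g 0.16 45.0
travel [-0.3411  0.1367  0.0097] turn [ 0.33 -0.31 11.78]
```

Call:
{"method": "step_arm", "body": {"commands": [{"travel":[-0.4,0.124,0.01],"turn":[0,0,11.8]},{"travel":[-0.4,0.124,0.01],"turn":[0,0,11.8]},{"travel":[-0.4,0.124,0.01],"turn":[0,0,11.8]},{"travel":[-0.4,0.124,0.01],"turn":[0,0,11.8]},{"travel":[-0.4,0.124,0.01],"turn":[0,0,11.8]}]}}

```text
time: 5.15
position: [0.4785, -0.1963, 0.1487]
tool_rot: [-3.048, -0.759, 0.003]
ft_force: [1.3, -1.0, -1.8]
grip_width: 0.159
grip_force: 45.0
```

```bash
python3 -c "
from h import *
plan(.392,-.3365,.15,28)"
```

```text
t 5.15 pos [ 0.4785 -0.1963  0.1487] F [ 1.3 -1.  -1.8] g 0.159 45.0
travel [-0.1421  0.0833 -0.0011] turn [-0.04  0.12 -0.03]
```

Call:
{"method": "step_arm", "body": {"commands": [{"travel":[-0.138,0.081,-0.001],"turn":[0,0,0]},{"travel":[-0.138,0.081,-0.001],"turn":[0,0,0]},{"travel":[-0.138,0.081,-0.001],"turn":[0,0,0]},{"travel":[-0.138,0.081,-0.001],"turn":[0,0,0]},{"travel":[-0.138,0.081,-0.001],"turn":[0,0,0]}]}}

```text
time: 5.65
position: [0.3946, -0.3328, 0.15]
tool_rot: [-3.05, -0.751, 0.003]
ft_force: [1.1, 1.9, -2.7]
grip_width: 0.158
grip_force: 45.0
```

Call:
{"method": "step_arm", "body": {"commands": [{"travel":[0,0,0],"turn":[0,0,0]},{"travel":[0,0,0],"turn":[0,0,0]},{"travel":[0,0,0],"turn":[0,0,0]},{"travel":[0,0,0],"turn":[0,0,0]},{"travel":[0,0,0],"turn":[0,0,0]}]}}

```text
time: 6.15
position: [0.3978, -0.3308, 0.1521]
tool_rot: [3.046, 0.761, 0.001]
ft_force: [0.2, 0.6, -2.4]
grip_width: 0.157
grip_force: 45.0
```

```bash
python3 -c "
from h import *
import pickle
s=ctrl.get_state();im=ctrl.get_image('wrist');pickle.dump((s,im),open('w2.pkl','wb'));save('',  'pics/w2.png',im,1.42)
plan(.445,-.3083,.15,28)"
```

```text
t 6.2 pos [ 0.3977 -0.331   0.1521] F [-0.6 -0.5 -1.8] g 0.156 45.0
travel [0.0524 0.0022 0.0021] turn [ 0.11 -0.    0.03]
```

View pics/w2.png

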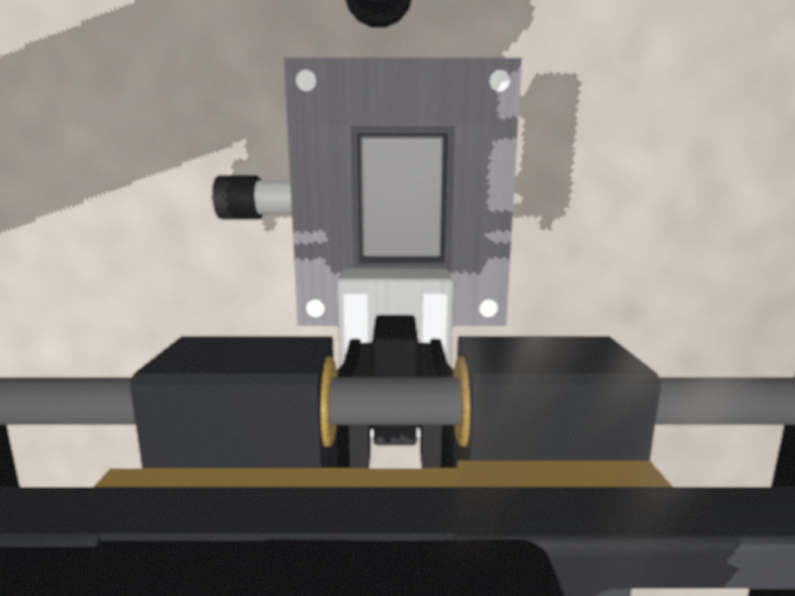

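The wrist picture shows the nest, with bolts at (306,80), (500,80), (488,308) and (315,308). The held carrier is square in the fingers, with its front top edge from (339,280) to (452,280).

```bash
python3 - <<'E'
from h import *
import pickle
s,_=pickle.load(open('w2.pkl','rb'))
R=Ro.from_rotvec(s["tool_rot"]).as_matrix();p=s["position"]
f=lambda c,z:ray("wrist",np.array(c)/1.42,z,s)
b=[f(c,.05)[:2] for c in[(306,80),(500,80),(488,308),(315,308)]]
L=np.linalg.norm;an=lambda v:np.degrees(np.arctan2(v[1],v[0]))
print("nest",np.mean(b,0),[L(b[i]-b[i-1]).round(4) for i in range(4)],an(b[0]-b[3]),an(b[1]-b[2]))
r=[f(c,.05)[:2] for c in[(352,128),(452,128),(449,268),(354,268)]]
print("recess",np.mean(r,0),[L(r[i]-r[i-1]).round(4) for i in range(4)])
for c in[(339,280),(452,280)]: print("carrier front corner in tool",(R.T@(f(c,p[2]-.0167)-p)).round(4))
print("tool x ang",an(R[:,0]),"tilt",R[:,2].round(4))
E
```

```text
nest [ 0.44635202 -0.30923902] [np.float64(0.1102), np.float64(0.0903), np.float64(0.1102), np.float64(0.09)] 27.957644352427653 27.81115539169228
recess [ 0.44621958 -0.30904377] [np.float64(0.0678), np.float64(0.0476), np.float64(0.0678), np.float64(0.0484)]
carrier front corner in tool [ 0.0318 -0.0188  0.0167]
carrier front corner in tool [0.0318 0.0194 0.0167]
tool x ang 28.050310727755296 tilt [ 9.0e-04 -1.6e-03 -1.0e+00]
```

```bash
python3 -c "
from h import *
plan(.4444,-.3099,.1,27.9)"
```

```text
t 6.2 pos [ 0.3977 -0.331   0.1521] F [-0.6 -0.5 -1.8] g 0.156 45.0
travel [0.0511 0.0032 0.0521] turn [ 0.11 -0.    0.13]
```

Call:
{"method": "step_arm", "body": {"commands": [{"travel":[0.03,0.003,0.01],"turn":[0.1,0,0.1]},{"travel":[0.045,0.003,0.025],"turn":[0.1,0,0.1]},{"travel":[0.05,0.003,0.04],"turn":[0.1,0,0.1]},{"travel":[0.051,0.003,0.049],"turn":[0.1,0,0.1]},{"travel":[0.051,0.003,0.052],"turn":[0.1,0,0.1]}]}}

```text
time: 6.7
position: [0.4423, -0.3102, 0.0984]
tool_rot: [-3.047, -0.755, 0.004]
ft_force: [-0.4, -0.4, -1.9]
grip_width: 0.16
grip_force: 45.0
```

Call:
{"method": "step_arm", "body": {"commands": [{"travel":[0,0,0],"turn":[0,0,0]},{"travel":[0,0,0],"turn":[0,0,0]},{"travel":[0,0,0],"turn":[0,0,0]},{"travel":[0,0,0],"turn":[0,0,0]},{"travel":[0,0,0],"turn":[0,0,0]}]}}

```text
time: 7.2
position: [0.444, -0.3104, 0.1005]
tool_rot: [3.048, 0.756, 0.001]
ft_force: [0.3, 0.1, -2.6]
grip_width: 0.155
grip_force: 45.0
```

```bash
python3 -c "
from h import *
plan(.4444,-.3099,.08,27.9)"
```

```text
t 7.2 pos [ 0.444  -0.3104  0.1005] F [ 0.3  0.1 -2.6] g 0.155 45.0
travel [ 0.0006 -0.0003  0.0205] turn [ 0.05 -0.01 -0.04]
```

Call:
{"method": "step_arm", "body": {"commands": [{"travel":[0.0005,0,0.006],"turn":[0,0,0]},{"travel":[0.0005,0,0.012],"turn":[0,0,0]},{"travel":[0.0005,0,0.018],"turn":[0,0,0]},{"travel":[0.0005,0,0.022],"turn":[0,0,0]},{"travel":[0.0005,0,0.022],"turn":[0,0,0]}]}}

```text
time: 7.7
position: [0.4437, -0.3095, 0.077]
tool_rot: [-3.048, -0.757, 0.002]
ft_force: [0.3, -0.1, -1.2]
grip_width: 0.155
grip_force: 45.0
```

Call:
{"method": "step_arm", "body": {"commands": [{"travel":[0,0,0.002],"turn":[0,0,0]},{"travel":[0,0,0.004],"turn":[0,0,0]},{"travel":[0,0,0.004],"turn":[0,0,0]}]}}

```text
time: 8.0
position: [0.4442, -0.3099, 0.0739]
tool_rot: [-3.049, -0.757, 0.0]
ft_force: [-0.5, 0.3, -2.5]
grip_width: 0.161
grip_force: 45.0
```

Call:
{"method": "step_arm", "body": {"commands": [{"travel":[0,0,0.002],"turn":[0,0,0]},{"travel":[0,0,0.004],"turn":[0,0,0]},{"travel":[0,0,0.006],"turn":[0,0,0]},{"travel":[0,0,0.006],"turn":[0,0,0]}]}}

```text
time: 8.4
position: [0.4447, -0.3101, 0.0696]
tool_rot: [3.048, 0.756, 0.0]
ft_force: [-2.5, 0.9, 7.0]
grip_width: 0.159
grip_force: 45.0
```

Call:
{"method": "step_arm", "body": {"commands": [{"travel":[0,0,0.002],"turn":[0,0,0]},{"travel":[0,0,0.003],"turn":[0,0,0]},{"travel":[0,0,0.003],"turn":[0,0,0]}]}}

```text
time: 8.7
position: [0.4447, -0.3102, 0.0668]
tool_rot: [3.048, 0.756, 0.0]
ft_force: [-2.7, 2.3, 8.3]
grip_width: 0.158
grip_force: 45.0
```

Call:
{"method": "step_arm", "body": {"commands": [{"travel":[0,0,0.002],"turn":[0,0,0]},{"travel":[0,0,0.003],"turn":[0,0,0]},{"travel":[0,0,0.003],"turn":[0,0,0]}]}}

```text
time: 9.0
position: [0.4449, -0.3103, 0.0664]
tool_rot: [3.048, 0.756, -0.0]
ft_force: [-9.0, 6.4, 24.7]
grip_width: 0.156
grip_force: 45.0
```

Call:
{"method": "step_arm", "body": {"commands": [{"travel":[0,0,0.001],"turn":[0,0,0]},{"travel":[0,0,0.002],"turn":[0,0,0]},{"travel":[0,0,0.002],"turn":[0,0,0]}]}}

```text
time: 9.3
position: [0.4452, -0.3104, 0.0663]
tool_rot: [3.047, 0.756, -0.001]
ft_force: [-11.6, 8.1, 37.2]
grip_width: 0.159
grip_force: 45.1
```

Call:
{"method": "step_arm", "body": {"commands": [{"travel":[0,0,-0.003],"turn":[0,0,0]},{"travel":[0,0,-0.005],"turn":[0,0,0]},{"travel":[0,0,-0.005],"turn":[0,0,0]}]}}

```text
time: 9.6
position: [0.4449, -0.3103, 0.0665]
tool_rot: [3.048, 0.756, 0.001]
ft_force: [-1.9, 1.2, 9.0]
grip_width: 0.158
grip_force: 45.0
```

Call:
{"method": "step_arm", "body": {"commands": [{"travel":[0,0,0],"turn":[0,0,0]},{"travel":[0,0,0],"turn":[0,0,0]},{"travel":[0,0,0],"turn":[0,0,0]},{"travel":[0,0,0],"turn":[0,0,0]},{"travel":[0,0,0],"turn":[0,0,0]}], "gripper": 0.5}}

```text
time: 10.1
position: [0.4443, -0.3098, 0.0648]
tool_rot: [-3.049, -0.757, 0.0]
ft_force: [-0.1, -0.1, 0.5]
grip_width: 0.471
grip_force: 0.0
```

Call:
{"method": "step_arm", "body": {"commands": [{"travel":[0,0,-0.02],"turn":[0,0,0]},{"travel":[0,0,-0.05],"turn":[0,0,0]},{"travel":[0,0,-0.09],"turn":[0,0,0]},{"travel":[-0.05,0,-0.09],"turn":[0,0,0]},{"travel":[-0.05,0,-0.09],"turn":[0,0,0]}]}}

```text
time: 10.6
position: [0.3954, -0.3378, 0.1561]
tool_rot: [3.049, 0.745, -0.005]
ft_force: [-1.1, -0.7, -1.0]
grip_width: 0.497
grip_force: 0.0
```

```bash
python3 -c "
from h import *
import pickle
plan(.4938,.2673,.16)
s=ctrl.get_state();im=ctrl.get_image('wrist');pickle.dump((s,im),open('w3.pkl','wb'));save('',  'pics/w3.png',im,1.42)"
```

```text
t 10.6 pos [ 0.3954 -0.3378  0.1561] F [-1.1 -0.7 -1. ] g 0.497 0.0
travel [ 0.3664 -0.4915 -0.0065] turn [0. 0. 0.]
```

View pics/w3.png

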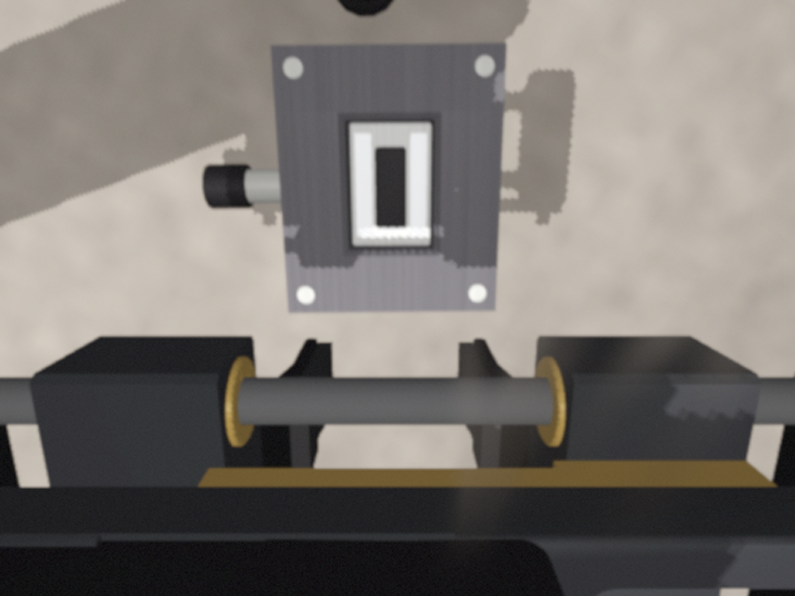

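The carrier sits centred in the recess at about (390,184). It bottomed at the expected flush height and has been let go. Next is the switch, with the fingers shut.

Call:
{"method": "step_arm", "body": {"commands": [{"travel":[0.272,-0.181,-0.005],"turn":[0,0,0]},{"travel":[0.272,-0.181,-0.005],"turn":[0,0,0]},{"travel":[0.272,-0.181,-0.005],"turn":[0,0,0]},{"travel":[0.272,-0.181,-0.005],"turn":[0,0,0]},{"travel":[0.272,-0.181,-0.005],"turn":[0,0,0]}], "gripper": 0, "force": 20}}

```text
time: 11.15
position: [0.52, -0.1111, 0.1586]
tool_rot: [-3.049, -0.757, -0.0]
ft_force: [0.6, -1.0, -0.9]
grip_width: 0.132
grip_force: 0.0
```

```bash
python3 -c "
from h import *
plan(.4938,.2673,.16,45)"
```

```text
t 11.15 pos [ 0.52   -0.1111  0.1586] F [ 0.6 -1.  -0.9] g 0.132 0.0
travel [ 0.1538 -0.3467 -0.0013] turn [-1.000e-02 -1.000e-02 -1.711e+01]
```

Call:
{"method": "step_arm", "body": {"commands": [{"travel":[0.097,-0.329,-0.001],"turn":[0,0,-17]},{"travel":[0.097,-0.329,-0.001],"turn":[0,0,-17]},{"travel":[0.097,-0.329,-0.001],"turn":[0,0,-17]},{"travel":[0.097,-0.329,-0.001],"turn":[0,0,-17]},{"travel":[0.097,-0.329,-0.001],"turn":[0,0,-17]}]}}

```text
time: 11.65
position: [0.4687, 0.1339, 0.1593]
tool_rot: [-2.903, -1.2, -0.0]
ft_force: [0.4, 0.4, 0.0]
grip_width: 0.007
grip_force: 0.0
```

```bash
python3 -c "
from h import *
plan(.452,.225,.16,45)"
```

```text
t 11.65 pos [0.4687 0.1339 0.1593] F [0.4 0.4 0. ] g 0.007 0.0
travel [ 0.0525 -0.0764 -0.0006] turn [-0.  -0.  -0.1]
```

Call:
{"method": "step_arm", "body": {"commands": [{"travel":[0.025,-0.036,0],"turn":[0,0,0]},{"travel":[0.045,-0.065,0],"turn":[0,0,0]},{"travel":[0.052,-0.075,0],"turn":[0,0,0]},{"travel":[0.052,-0.075,0],"turn":[0,0,0]},{"travel":[0.052,-0.075,0],"turn":[0,0,0]}]}}

```text
time: 12.15
position: [0.4535, 0.2209, 0.1592]
tool_rot: [2.903, 1.199, -0.001]
ft_force: [0.1, -0.9, 0.4]
grip_width: 0.006
grip_force: 0.0
```

Call:
{"method": "step_arm", "body": {"commands": [{"travel":[0,0,0],"turn":[0,0,0]},{"travel":[0,0,0],"turn":[0,0,0]},{"travel":[0,0,0],"turn":[0,0,0]},{"travel":[0,0,0],"turn":[0,0,0]}]}}

```text
time: 12.55
position: [0.4539, 0.2207, 0.1596]
tool_rot: [2.904, 1.197, 0.0]
ft_force: [-0.6, -0.3, 1.0]
grip_width: 0.003
grip_force: 0.0
```

```bash
python3 -c "
from h import *
import pickle
plan(.4938,.2673,.12,45)
s=ctrl.get_state();im=ctrl.get_image('wrist');pickle.dump((s,im),open('w4.pkl','wb'));save('',  'pics/w4.png',im,1.42)"
```

```text
t 12.55 pos [0.4539 0.2207 0.1596] F [-0.6 -0.3  1. ] g 0.003 0.0
travel [ 0.0612 -0.005   0.0396] turn [ 0.01  0.   -0.19]
```

View pics/w4.png

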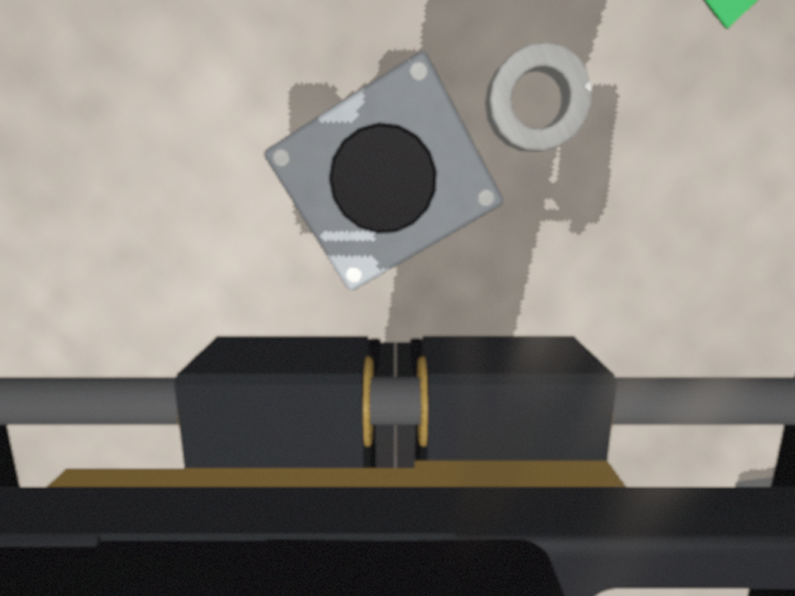

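The picture shows the plunger head disc centred at about (383,177), roughly 105 px across.

```bash
python3 -c "
from h import *
import pickle
s,_=pickle.load(open('w4.pkl','rb'))
f=lambda c:ray('wrist',np.array(c)/1.42,.085,s)
print(f((383,177)),np.linalg.norm(f((330,178))-f((437,178))))
h=f((383,177));plan((h[0]+.4938)/2,(h[1]+.2673)/2,.104,45)"
```

```text
[0.49630299 0.2696158  0.085     ] 0.04641942937185068
t 12.6 pos [0.4538 0.2209 0.1596] F [-1.1  0.1 -0.7] g 0.007 0.0
travel [ 0.0628 -0.0047  0.0556] turn [ 0.02 -0.   -0.17]
```

Call:
{"method": "step_arm", "body": {"commands": [{"travel":[0.035,-0.003,0],"turn":[0,0,0]},{"travel":[0.06,-0.005,0.015],"turn":[0,0,0]},{"travel":[0.063,-0.005,0.035],"turn":[0,0,0]},{"travel":[0.063,-0.005,0.048],"turn":[0,0,0]},{"travel":[0.063,-0.005,0.053],"turn":[0,0,0]}]}}

```text
time: 13.1
position: [0.4937, 0.2684, 0.1048]
tool_rot: [2.904, 1.199, -0.005]
ft_force: [0.3, -0.2, -0.2]
grip_width: 0.009
grip_force: 0.0
```

Call:
{"method": "step_arm", "body": {"commands": [{"travel":[0,0,0],"turn":[0,0,0]},{"travel":[0,0,0],"turn":[0,0,0]},{"travel":[0,0,0],"turn":[0,0,0]},{"travel":[0,0,0],"turn":[0,0,0]},{"travel":[0,0,0],"turn":[0,0,0]}]}}

```text
time: 13.6
position: [0.4951, 0.2693, 0.1072]
tool_rot: [2.904, 1.199, 0.002]
ft_force: [-0.6, 0.2, -1.4]
grip_width: 0.005
grip_force: 0.0
```

Call:
{"method": "step_arm", "body": {"commands": [{"travel":[0,0,0.003],"turn":[0,0,0]},{"travel":[0,0,0.006],"turn":[0,0,0]},{"travel":[0,0,0.008],"turn":[0,0,0]},{"travel":[0,0,0.01],"turn":[0,0,0]},{"travel":[0,0,0.01],"turn":[0,0,0]}]}}

```text
time: 14.1
position: [0.4947, 0.2692, 0.0966]
tool_rot: [2.904, 1.199, -0.0]
ft_force: [-1.0, -0.8, 4.3]
grip_width: 0.011
grip_force: 2.0
```

Call:
{"method": "step_arm", "body": {"commands": [{"travel":[0,0,0.002],"turn":[0,0,0]},{"travel":[0,0,0.004],"turn":[0,0,0]},{"travel":[0,0,0.005],"turn":[0,0,0]},{"travel":[0,0,0.005],"turn":[0,0,0]},{"travel":[0,0,0.005],"turn":[0,0,0]}]}}

```text
time: 14.6
position: [0.4948, 0.2693, 0.0918]
tool_rot: [2.903, 1.199, -0.0]
ft_force: [-1.1, -1.4, 6.8]
grip_width: 0.009
grip_force: 2.8
```

Call:
{"method": "step_arm", "body": {"commands": [{"travel":[0,0,0.002],"turn":[0,0,0]},{"travel":[0,0,0.003],"turn":[0,0,0]},{"travel":[0,0,0.004],"turn":[0,0,0]},{"travel":[0,0,0.004],"turn":[0,0,0]},{"travel":[0,0,0.004],"turn":[0,0,0]}]}}

```text
time: 15.1
position: [0.4948, 0.2693, 0.088]
tool_rot: [2.903, 1.199, -0.0]
ft_force: [-1.7, -2.2, 6.7]
grip_width: 0.007
grip_force: 3.5
```

```bash
python3 -c "
from h import *
F=[]
for n in ['side','top']+['side']*6:
    im=ctrl.get_image(n);s=ctrl.get_state();F.append(s['ft_force'][2])
    if len(F)<3: np.save(n+'2.npy',im)
print(s['position'],np.mean(F),np.std(F))
a=np.load('side.npy')[115:160,220:270];b=np.load('side2.npy')[115:160,220:270]
c=np.load('top2.npy')[220:310,370:470];z=lambda x,k:cv2.resize(x,None,fx=k,fy=k,interpolation=cv2.INTER_CUBIC)
H=np.zeros((600,800,3),np.uint8);H[:270,:300]=z(a,6);H[:270,310:610]=z(b,6);H[280:550,:300]=z(c,3)
d=np.load('side2.npy')[270:370,180:280];H[280:580,310:610]=z(d,3)
cv2.imwrite('pics/fin.png',H[:,:,::-1])"
```

```text
[0.49477956 0.26925486 0.08798771] 6.799899419249638 0.22297986894936178
```

View pics/fin.png

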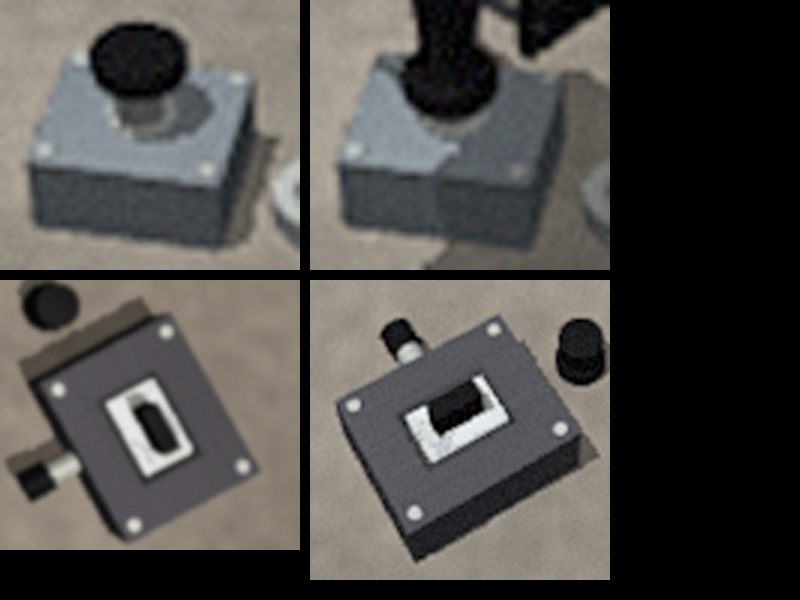

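The plunger is about 11–11.5 mm down by both TCP height and force (6.8 N), and the side crop agrees roughly. The carrier sits flush in the nest, and the loupe and ring have not moved. I'm handing in.

```bash
python3 -c "
from bench import ctrl
print(ctrl.close_job())"
```

```text
the job is handed in; nothing more can be done
None
```

The job is handed in: the carrier is pressed flush into the nest and released, and the plunger is held down about 11 to 11.5 mm (about 6.8 N) at about 15.5 s on the clock; the hand-in returned no verdict.

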